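Set the antenna tuner two turns from its stop

ROBOT

A 6-joint arm with a two-finger parallel gripper is mounted at the origin on the work surface. World frame = base frame: x ahead of the robot, y to its left, z up, the work surface at z = 0. Lengths are in mm, angles in rad, forces in N, time in s.
With the tool pointing down it reaches from about 350 to 975 mm from the base axis. Payload 7.1 kg.
Tool frame: the origin (TCP) lies at the very end of the fingers, on their centre line; the grasp point (between the pads) lies 19 mm behind it (ctrl.grasp_offset is the distance from the TCP to the grasp point, in mm); z points along the fingers, y is the line along which they close (so a half turn about z gives the same grasp; the last joint's range is limited). The gripper opens to 88 mm and grips with 3 to 60 N. Pads are 20 mm wide; open, the fingers measure 115 mm over their backs; the gripper's body (75 mm by 178 mm) begins 61 mm behind the grasp point.
Start: joints at [-1.151, 0.423, 1.63, -0, 1.089, -0.019], TCP at [265.548, -565.764, 222.675] pointing down, gripper open.
Joint ranges: [-3, 3], [-0.9, 2.11], [0.09, 2.58], [-1.31, 4.45], [0.11, 2.69], [-2.54, 2.54]. Speed limits (rad/s): [2.39, 2.39, 3.01, 3.14, 3.14, 3.14].

INTERFACE

Orientations are given as a rotation vector (axis times angle).
In Python, from workcell import ctrl, viewer, ticket, models gives the robot as it stands.
- The arm moves only by the tool play_rows, never from a script. Its arguments are lists of equal length, an entry for each row: "dp": the shift along the world's x, y, z in mm, a list of three; "yaw": the turn about the world's z in degrees. In form: {"dp": [[tx, ty, tz], ...], "yaw": [yaw, ...]}. A call has 1 to 8 rows; each row shifts and turns the commanded pose from where the row before left it; what a row does not reach is not made up. A row lasts 1/12 s, in which the tool goes at most 41.7 mm and 7.16 degrees, less where a joint would pass 70% of its speed; a pose out of reach is approached as far as the arm can. A call is refused whole if a number of a shift passes 41.7 or a number of a turn 7.16, either way. A call with a gripper value outside its range is refused whole. "gripper" is the closure, from 0 (fully open) to 1 (shut), set as the call begins (left out, the last holds). The fingers move at their own pace and stop on an object; the grip force is fixed at half the most. Time passes only in rows, so rows that do not move let the fingers close. It gives the time, the measured TCP pose, the force, the opening and the grip force at its end, in the units of the state.
- ctrl.get_obs(): the state, without advancing time (a new reading comes with each control period).
- viewer.get_image(name): name is "scene" or "top" or "wrist"; returns a dict with "pixels" (480x640x3 uint8, red, green, blue), "range_z" (480x640 float32, mm along the optical axis (not along the pixel's ray), 0 where there is no reading), "fx", "fy", "cx", "cy" (pixels), "dist_coeffs" ([k1, k2, p1, p2, k3] as OpenCV has them; the pictures are not rectified), "T" (4x4, takes a point from camera to world coordinates); the wrist camera has in their place "hand_eye" (4x4, takes a point from camera to tool coordinates, whose origin is the TCP and whose axes are the flange's). Camera axes: x right, y up, looking along -z (the intrinsics and any distortion apply to the point x, -y, -z); pixel columns grow to the right and rows downward; lengths in mm; the calibration is good to about 2 mm. A picture is of the moment at which its call begins: read the wrist's pose just before it.
- ticket.close_job(): hands the job in; it is judged then, once.
Trained networks look in a picture, given as the dict that the camera call returned (one of the last four; its "shot" number tells which), for a name from the list of things; names that differ only in an ending like _2 or _b are one class to them, and where a whole thing is asked for, a point or a joint stands for the part that bears it (a point fixed in the world has none). Each returns a list of dicts, best first, with "conf" (0 to 1); they miss things now and then, are a little off and sometimes report something else, mostly with a low value. They report only what shows in the picture. A call takes as long as a camera call.
- models.look_for(picture, name): "bbox" ([centre column, centre row, width, height] in pixels, round what is visible of it).
- models.landmark_of(picture, name): "location" ([column, row] in pixels: a listed point, or the origin of a listed thing).
The state is a dict: "t": time; "qpos": joint angles; "qvel": joint speeds; "joint_torque": joint torques, N m; "ee_pos": TCP position; "orientation": TCP orientation; "ft_force": force on the tool from outside, world axes, zero at the start; "moment": the same for the moment, N m; "width": finger opening in mm; "grasp_force": force on a finger pad.
Only numpy, scipy, OpenCV 4.12 (cv2) and the standard library are available. Lean on these libraries where they do the work, as an engineer would, in place of code of your own. Each camera call takes 0.05 s, during which the arm holds its last target. There are 200 camera calls.

TASK

The roller-coil antenna tuner on the desk has no turns counter. Wind the crank on its top anticlockwise (seen from above) until you feel it just meet its end stop, without forcing it, then crank exactly two full turns clockwise from the stop and let go of the handle. Leave the microphone, mouse and clock where they are.

Things in the scene. Friction and masses are not known exactly. Their poses are not given: they have to be found in the camera images.
- tuner: Grey die-cast antenna tuner case standing fixed on the desk, 200 mm deep (x) by 180 mm wide (y), top face 80 mm above the desk. Origin: centre of its underside. x points to the back with the two brass connectors, z up. On top is a steel crank turning about a vertical axis.
- crank_axis (a point): Point on the crank's vertical axis at mid-knob height (133 mm above the desk; 15 mm from the case's centre along its x). The crank starts a third of a turn to 1.1 turns clockwise of its end stop; the stop is unmarked and must be felt. Turning takes a steady 0.15 N m (3 N at the knob); the crank stays where it is left. From the stop it can turn eight turns clockwise.
- crank_knob (a point): Middle of the crank's upright black cylindrical knob: 24 mm diameter, 50 mm tall, from 108 to 158 mm above the desk, 55 mm from the crank axis. It spins freely on its pin, so a grasp from above need not turn with the crank. Below it is the steel crank arm, 18 mm wide, top at 104 mm; the nut on the axis reaches up to 110 mm.
- crank_arm (a joint): Wind-up (rad) of the spring in the crank's hub, between arm and spindle: 3 N m per rad (55 N at the knob per rad), positive when pushed clockwise from above, 0 when released. Cranking winds it 0.05; pushing on against the stop winds it more; over 0.3 either way (16 N at the knob) is forcing. Turns count on the spindle: let go, the arm springs back true with it.
- carriage_pin (a point): Small brass pin 8 x 6 x 6 mm in the slot on the case's top, driven by the crank's spindle through a fine screw: it moves only 0.5 mm per turn (along the case's +y as the crank goes clockwise; it stands at the case's y = 0 when the crank is at its end stop), too little to see or to count turns by.
- microphone: Desk microphone: black base 120 x 90 x 30 mm with a thin gooseneck up to 205 mm; bystander. Origin: centre of its underside.
- mouse: Black computer mouse 100 x 60 x 26 mm; bystander. Origin: centre of its underside.
- desk_clock: White digital desk clock 35 x 90 x 55 mm tall; bystander. Origin: centre of its underside.

How it is judged:
By the outcome, as a careful person would: the job done as asked, in the order asked, and still so for the second after the job is handed in, with the robot touching nothing.
It also fails if it takes over 72 s, if anything falls off the work surface, if the arm or the gripper's body presses on something with over 40 N, if the wrist force passes 120 N, or if a joint passes its speed limit or range.

## Working session

There is one attempt and no reset: what is moved stays moved. The work goes in short steps, Python scripts to look and compute and a tool call to move; the robot and the scene stay as the last step left them, time stands still between calls to the robot, and variables do not carry over. Pictures are saved under pics/ and viewed, at most 10 in all, crops included, and the job is handed in when it is done.

Besides the shell and the picture viewer there is one more tool, called after "Request:" by a JSON object that holds its "op" and its "data", one argument or row to a line. play_rows: Moves the arm, as the interface text tells. Its arguments: {"type":"object","properties":{"dp":{"type":"array"},"yaw":{"type":"array"},"gripper":{"type":"number"}},"required":["dp","yaw"]}

```bash
mkdir -p pics
cat > h.py <<'E'
import numpy as np, cv2
from workcell import ctrl, viewer, ticket, models
from scipy.spatial.transform import Rotation as R
def shot(n):
    o=ctrl.get_obs(); p=viewer.get_image(n)
    if 'T' in p: T=np.array(p['T'])
    else:
        W=np.eye(4); W[:3,:3]=R.from_rotvec(o['orientation']).as_matrix(); W[:3,3]=o['ee_pos']; T=W@np.array(p['hand_eye'])
    return p,T
def ray(p,T,uv):
    K=np.array([[p['fx'],0,p['cx']],[0,p['fy'],p['cy']],[0,0,1.]])
    q=cv2.undistortPoints(np.array([[uv]],float),K,np.array(p['dist_coeffs'],float))[0,0]
    return T[:3,3],T[:3,:3]@np.array([q[0],-q[1],-1])
def atz(p,T,uv,z):
    o,d=ray(p,T,uv); return o+d*(z-o[2])/d[2]
def save(p,n): cv2.imwrite('pics/'+n,np.array(p['pixels'])[:,:,::-1])
E
python3 - <<'E'
from h import *
for n in ['top','scene']:
    p,T=shot(n); save(p,n+'0.png'); print(n,T[:3,3])
    for k,z in [('crank_axis',133),('crank_knob',133),('tuner',0),('microphone',0),('mouse',0),('desk_clock',0)]:
        for r in models.landmark_of(p,k)[:2]: print(k,np.round(r['location']),round(r['conf'],2),np.round(atz(p,T,r['location'],z)))
o=ctrl.get_obs();print(o['t'],o['orientation'],o['ft_force'])
E
```

```text
top [ 332.12605065    4.57205088 1150.48564274]
crank_axis [317. 219.] 0.72 [563.  21. 133.]
crank_knob [290. 223.] 0.73 [555.  76. 133.]
crank_knob [487. 271.] 0.36 [ 457. -326.  133.]
tuner [316. 237.] 0.87 [551.  26.   0.]
microphone [489. 269.] 0.85 [ 478. -376.    0.]
mouse [175. 287.] 0.73 [433. 349.   0.]
desk_clock [154. 216.] 0.82 [599. 409.   0.]
desk_clock [315. 220.] 0.67 [591.  27.   0.]
scene [1116.73920087  -46.75225727 1109.28249645]
crank_axis [319. 260.] 0.58 [565.  23. 133.]
crank_knob [352. 255.] 0.74 [560.  87. 133.]
crank_knob [499. 292.] 0.36 [663. 348. 133.]
tuner [318. 286.] 0.76 [551.  23.   0.]
microphone [126. 268.] 0.74 [ 471. -383.    0.]
mouse [455. 227.] 0.74 [433. 344.   0.]
0.7 [3.06619679e+00 6.83791274e-01 1.63554789e-05] [-0.07734422 -0.31069514  0.34141441]
```

View pics/top0.png

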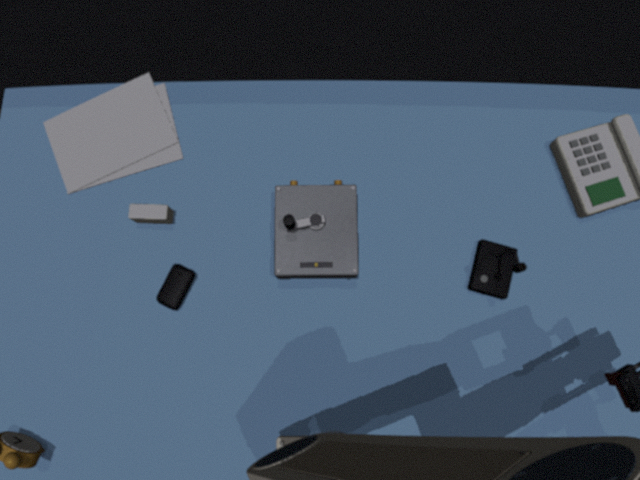

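Run:
```python
from h import *
o=ctrl.get_obs();M=R.from_rotvec(o['orientation']).as_matrix();print(M.round(2),o['width'],o['ee_pos'])
```

```text
[[ 0.91  0.42  0.  ]
 [ 0.42 -0.91 -0.  ]
 [-0.    0.   -1.  ]] 87.68646524447642 [ 265.57449698 -565.7746526   222.71170654]
```

The top view shows the tuner at about (316,230), with the crank axis at (317,220) and the knob at (290,222), pointing to +y. The microphone is at (493,270), the mouse at (176,287) and the clock at (150,213), all well clear. I'll move above the knob with the tool raised.

Request:
{"op": "play_rows", "data": {
  "dp": [
    [0, 0, 25],
    [0, 0, 25],
    [5, 20, 25],
    [14, 30, 0],
    [14, 30, 0],
    [14, 30, 0],
    [14, 30, 0],
    [14, 30, 0]
  ],
  "yaw": [0, 0, 0, 0, 0, 0, 0, 0]
}}

```text
t: 1.37
ee_pos: [340.9, -394.4, 297.9]
orientation: [3.066, 0.683, 0.0]
ft_force: [0.7, 0.9, -0.5]
width: 87.6
grasp_force: 0.0
```

Request:
{"op": "play_rows", "data": {
  "dp": [
    [14, 30, 0],
    [14, 30, 0],
    [14, 30, 0],
    [14, 30, 0],
    [14, 30, 0],
    [14, 30, 0],
    [14, 30, 0],
    [14, 30, 0]
  ],
  "yaw": [0, 0, 0, 0, 0, 0, 0, 0]
}}

```text
t: 2.03
ee_pos: [453.0, -154.2, 298.0]
orientation: [3.066, 0.684, 0.001]
ft_force: [0.2, -0.8, -0.2]
width: 88.1
grasp_force: 0.0
```

Request:
{"op": "play_rows", "data": {
  "dp": [
    [14, 30, 0],
    [14, 30, 0],
    [14, 30, 0],
    [14, 30, 0],
    [14, 30, 0],
    [14, 30, 0],
    [0, 30, 0],
    [0, 0, 0]
  ],
  "yaw": [0, 0, 0, 0, 0, 0, 0, 0]
}}

```text
t: 2.7
ee_pos: [537.0, 58.4, 297.6]
orientation: [-3.064, -0.689, -0.001]
ft_force: [-0.6, 0.1, 0.1]
width: 87.6
grasp_force: 0.0
```

Run:
```python
from h import *
o=ctrl.get_obs();print(o['t'],o['ee_pos'],o['ft_force'],o['qpos'])
p,T=shot('wrist'); save(p,'w1.png'); print(T[:3,3])
for k,z in [('crank_axis',133),('crank_knob',133),('tuner',0)]:
    for r in models.landmark_of(p,k)[:2]: print(k,np.round(r['location']),round(r['conf'],2),np.round(atz(p,T,r['location'],z),1))
```

```text
2.7 [536.95213822  58.36760846 297.59369689] [-0.6443376   0.05360101  0.11476454] [8.54167194e-02 2.15487157e-01 1.74341451e+00 1.55578029e-03
 1.18249130e+00 1.21325222e+00]
[612.75202755  94.18487031 459.74811078]
crank_axis [371. 199.] 0.77 [570.3  26.  133. ]
crank_axis [ 82. 168.] 0.19 [486.3 271.6 133. ]
crank_knob [310. 187.] 0.78 [556.3  79.8 133. ]
tuner [353. 189.] 0.87 [554.6  23.9   0. ]
```

View pics/w1.png

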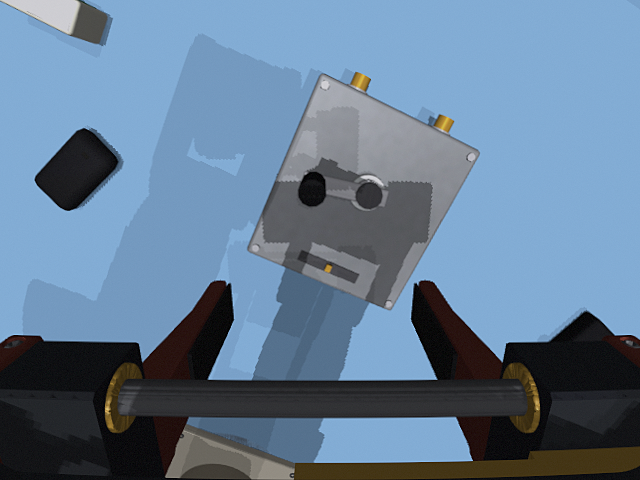

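The wrist view shows the nut at (369,195), the knob's top end near (313,183) and its foot near (312,196). The case's four corner screws are at (325,85), (471,157), (255,248) and (389,304). I'll fit the case from the screws.

Run:
```python
from h import *
o=ctrl.get_obs();p,T=shot('wrist')
c=[atz(p,T,u,80) for u in [(325,85),(471,157),(389,304),(255,248)]]
print(np.round(c,1)); m=np.mean(c,0); ax=(c[0]+c[1]-c[2]-c[3])[:2]; ax/=np.linalg.norm(ax)
print('centre',m,'yaw',np.degrees(np.arctan2(ax[1],ax[0])),'axis',m[:2]+15*ax)
print('nut',atz(p,T,(369,195),110))
D=p['range_z'];
# point cloud of knob top
K=np.array([[p['fx'],0,p['cx']],[0,p['fy'],p['cy']],[0,0,1.]])
vs,us=np.mgrid[150:230,285:420]; 
q=cv2.undistortPoints(np.stack([us,vs],-1).reshape(-1,1,2).astype(float),K,np.array(p['dist_coeffs'],float))[:,0]
d=np.array(D)[150:230,285:420].ravel()
P=np.c_[q[:,0]*d,-q[:,1]*d,-d]@T[:3,:3].T+T[:3,3]
t=P[(P[:,2]>150)&(P[:,2]<166)&(d>0)]; print('knobtop',len(t),t.mean(0),(t.min(0)+t.max(0))/2,t.max(0)-t.min(0))
n=P[(P[:,2]>106)&(P[:,2]<114)&(d>0)&(np.hypot(*(P[:,:2]-(m[:2]+15*ax)).T)<15)]; print('nut',len(n),n.mean(0) if len(n) else 0)
```

```text
[[642.6 100.2  80. ]
 [644.4 -62.8  80. ]
 [462.7 -65.5  80. ]
 [460.9  98.8  80. ]]
centre [552.62781969  17.69050452  80.        ] yaw 0.6525766453162866 axis [567.62684677  17.861345  ]
nut [569.0042033   19.29974763 110.        ]
knobtop 632 [557.55861654  78.10188526 157.84827221] [556.98866602  78.00919635 155.21376797] [23.44241049 22.19719421  9.98226343]
nut 430 [568.50075385  22.66545177 110.12043185]
```

Request:
{"op": "play_rows", "data": {
  "dp": [
    [10, 10, -20],
    [10.3, 9.6, -30],
    [0, 0, -30],
    [0, 0, -30],
    [0, 0, -30],
    [0, 0, -25],
    [0, 0, -15],
    [0, 0, 0]
  ],
  "yaw": [0, 0, 0, 0, 0, 0, 0, 0]
}}

```text
t: 3.62
ee_pos: [554.5, 72.2, 114.5]
orientation: [-3.066, -0.681, 0.01]
ft_force: [-0.2, -0.1, -0.3]
width: 87.8
grasp_force: 0.0
```

Request:
{"op": "play_rows", "data": {
  "dp": [
    [0, 0, 0],
    [0, 0, 0],
    [0, 0, 0],
    [0, 0, 0],
    [0, 0, 0],
    [0, 0, 0],
    [0, 0, 0],
    [0, 0, 0]
  ],
  "yaw": [0, 0, 0, 0, 0, 0, 0, 0],
  "gripper": 0.9
}}

```text
t: 4.28
ee_pos: [557.0, 73.9, 117.9]
orientation: [3.066, 0.684, 0.001]
ft_force: [-0.9, -0.6, -1.1]
width: 37.9
grasp_force: 0.0
```

Run:
```python
from h import *
o=ctrl.get_obs();print(o['t'],o['ee_pos'],o['ft_force'],o['width'],o['grasp_force'])
```

```text
4.2833 [556.95095791  73.9107418  117.92216444] [-0.94878907 -0.62747123 -1.08673159] 37.92028269882514 0.0
```

Request:
{"op": "play_rows", "data": {
  "dp": [
    [0, 2, 0],
    [0, 2, 0],
    [0, 0, 0],
    [0, 0, 0],
    [0, 0, 0],
    [0, 0, 0]
  ],
  "yaw": [0, 0, 0, 0, 0, 0]
}}

```text
t: 4.78
ee_pos: [556.9, 78.0, 117.7]
orientation: [-3.066, -0.684, -0.0]
ft_force: [-0.1, 0.1, 0.1]
width: 23.7
grasp_force: 30.0
```

```bash
cat > c.py <<'E'
import sys,numpy as np
# ax ay theta0 step n [calls] -> rows; starts at circle
def rows(A,start,th,step,n,r=55.):
    P=[np.array(start)]; out=[]
    for i in range(1,n+1):
        a=np.radians(th+step*i); t=np.array(A)+r*np.array([np.cos(a),np.sin(a)])
        d=np.round(t-P[-1],1); out.append([float(d[0]),float(d[1]),0]); P.append(P[-1]+d)
    return out
if __name__=='__main__':
    ax,ay,x,y,step=map(float,sys.argv[1:6]); n=int(sys.argv[6])
    th=np.degrees(np.arctan2(y-ay,x-ax)); print('r',np.hypot(x-ax,y-ay),'th',th)
    o=rows((ax,ay),(x,y),th,step,n)
    for i in range(0,n,8): print(o[i:i+8], 'end th',th+step*min(i+8,n))
E
python3 c.py 567.5 24 556.9 78 5 24
```

```text
r 55.0305369772093 th 101.10574310498568
[[-4.7, -1.2, 0], [-4.5, -1.5, 0], [-4.4, -1.9, 0], [-4.2, -2.3, 0], [-4.0, -2.7, 0], [-3.8, -3.0, 0], [-3.4, -3.3, 0], [-3.2, -3.6, 0]] end th 141.10574310498566
[[-2.9, -3.8, 0], [-2.5, -4.1, 0], [-2.1, -4.3, 0], [-1.7, -4.5, 0], [-1.4, -4.6, 0], [-0.9, -4.7, 0], [-0.6, -4.8, 0], [-0.1, -4.8, 0]] end th 181.10574310498566
[[0.3, -4.8, 0], [0.7, -4.7, 0], [1.2, -4.7, 0], [1.5, -4.5, 0], [1.9, -4.4, 0], [2.3, -4.2, 0], [2.7, -4.0, 0], [3.0, -3.8, 0]] end th 221.10574310498566
```

Request:
{"op": "play_rows", "data": {
  "dp": [
    [-4.7, -1.2, 0],
    [-4.5, -1.5, 0],
    [-4.4, -1.9, 0],
    [-4.2, -2.3, 0],
    [-4.0, -2.7, 0],
    [-3.8, -3.0, 0],
    [-3.4, -3.3, 0],
    [-3.2, -3.6, 0]
  ],
  "yaw": [0, 0, 0, 0, 0, 0, 0, 0]
}}

```text
t: 5.45
ee_pos: [525.2, 57.8, 117.8]
orientation: [3.066, 0.684, 0.003]
ft_force: [7.5, -1.5, -5.1]
width: 23.5
grasp_force: 30.0
```

Request:
{"op": "play_rows", "data": {
  "dp": [
    [-2.9, -3.8, 0],
    [-2.5, -4.1, 0],
    [-2.1, -4.3, 0],
    [-1.7, -4.5, 0],
    [-1.4, -4.6, 0],
    [-0.9, -4.7, 0],
    [-0.6, -4.8, 0],
    [-0.1, -4.8, 0]
  ],
  "yaw": [0, 0, 0, 0, 0, 0, 0, 0]
}}

```text
t: 6.12
ee_pos: [513.8, 22.8, 117.9]
orientation: [-3.066, -0.683, -0.006]
ft_force: [10.3, 3.1, -8.5]
width: 23.5
grasp_force: 30.0
```

Request:
{"op": "play_rows", "data": {
  "dp": [
    [0, 0, 0],
    [0, 0, 0]
  ],
  "yaw": [0, 0]
}}

```text
t: 6.28
ee_pos: [513.9, 22.8, 117.8]
orientation: [-3.067, -0.682, -0.006]
ft_force: [7.2, 2.1, -7.9]
width: 23.5
grasp_force: 30.0
```

Run:
```python
from c import rows
A=(569,24.2)
print(rows(A,(512.5,22.8),181.4,4.2,8))
```

```text
[[1.8, -4.0, 0], [0.5, -4.0, 0], [0.8, -3.9, 0], [1.2, -3.9, 0], [1.3, -3.8, 0], [1.7, -3.6, 0], [2.0, -3.6, 0], [2.1, -3.3, 0]]
```

Request:
{"op": "play_rows", "data": {
  "dp": [
    [1.8, -4.0, 0],
    [0.5, -4.0, 0],
    [0.8, -3.9, 0],
    [1.2, -3.9, 0],
    [1.3, -3.8, 0],
    [1.7, -3.6, 0],
    [2.0, -3.6, 0],
    [2.1, -3.3, 0]
  ],
  "yaw": [0, 0, 0, 0, 0, 0, 0, 0]
}}

```text
t: 6.95
ee_pos: [523.7, -7.1, 117.7]
orientation: [-3.065, -0.682, -0.0]
ft_force: [3.5, 5.8, -1.5]
width: 23.4
grasp_force: 30.0
```

```bash
cat > s.py <<'E'
import sys
from h import *
from c import rows
# s.py ax ay cx cy : radial/tangential state; cx,cy commanded
ax,ay=map(float,sys.argv[1:3])
o=ctrl.get_obs(); d=np.array(o['ee_pos'])[:2]-[ax,ay]; r=np.hypot(*d); u=d/r; t=np.array([-u[1],u[0]])
f=np.array(o['ft_force'])[:2]
print('t',o['t'],'th',np.degrees(np.arctan2(d[1],d[0]))%360,'r',r,'Frad',f@u,'Fccw',f@t)
E
python3 s.py 569 24.2
python3 - <<'E'
from c import rows
A=(569,24.2)
o=rows(A,(523.9,-7.3),215,3.5,84)
for i in range(0,84,3): print(o[i:i+3],215+3.5*(i+3))
E
```

```text
t 6.95 th 214.66901633592715 r 55.10786143337521 Frad -6.163410388907624 Fccw -2.843754082014166
[[2.1, -2.7, 0], [2.1, -2.6, 0], [2.3, -2.4, 0]] 225.5
[[2.5, -2.3, 0], [2.6, -2.1, 0], [2.7, -2.0, 0]] 236.0
[[2.9, -1.8, 0], [2.9, -1.6, 0], [3.1, -1.4, 0]] 246.5
[[3.1, -1.3, 0], [3.2, -1.0, 0], [3.2, -0.9, 0]] 257.0
[[3.3, -0.6, 0], [3.4, -0.5, 0], [3.3, -0.2, 0]] 267.5
[[3.4, -0.1, 0], [3.3, 0.2, 0], [3.4, 0.3, 0]] 278.0
[[3.3, 0.6, 0], [3.2, 0.8, 0], [3.3, 0.9, 0]] 288.5
[[3.1, 1.2, 0], [3.1, 1.4, 0], [3.0, 1.5, 0]] 299.0
[[2.9, 1.7, 0], [2.7, 1.9, 0], [2.7, 2.1, 0]] 309.5
[[2.5, 2.2, 0], [2.4, 2.3, 0], [2.2, 2.5, 0]] 320.0
[[2.1, 2.7, 0], [1.9, 2.7, 0], [1.8, 2.9, 0]] 330.5
[[1.5, 3.0, 0], [1.4, 3.1, 0], [1.2, 3.1, 0]] 341.0
[[1.0, 3.2, 0], [0.8, 3.3, 0], [0.6, 3.3, 0]] 351.5
[[0.4, 3.3, 0], [0.2, 3.4, 0], [-0.0, 3.3, 0]] 362.0
[[-0.3, 3.4, 0], [-0.4, 3.3, 0], [-0.6, 3.3, 0]] 372.5
[[-0.8, 3.3, 0], [-1.1, 3.2, 0], [-1.2, 3.1, 0]] 383.0
[[-1.4, 3.0, 0], [-1.6, 3.0, 0], [-1.7, 2.9, 0]] 393.5
[[-2.0, 2.7, 0], [-2.1, 2.6, 0], [-2.2, 2.5, 0]] 404.0
[[-2.4, 2.4, 0], [-2.6, 2.1, 0], [-2.7, 2.1, 0]] 414.5
[[-2.8, 1.8, 0], [-2.9, 1.7, 0], [-3.0, 1.5, 0]] 425.0
[[-3.0, 1.4, 0], [-3.2, 1.1, 0], [-3.2, 0.9, 0]] 435.5
[[-3.3, 0.8, 0], [-3.3, 0.5, 0], [-3.4, 0.4, 0]] 446.0
[[-3.3, 0.1, 0], [-3.4, -0.1, 0], [-3.3, -0.3, 0]] 456.5
[[-3.4, -0.4, 0], [-3.2, -0.7, 0], [-3.3, -0.9, 0]] 467.0
[[-3.2, -1.1, 0], [-3.1, -1.3, 0], [-3.0, -1.4, 0]] 477.5
[[-2.9, -1.7, 0], [-2.9, -1.8, 0], [-2.7, -2.0, 0]] 488.0
[[-2.5, -2.1, 0], [-2.5, -2.3, 0], [-2.3, -2.5, 0]] 498.5
[[-2.1, -2.5, 0], [-2.0, -2.7, 0], [-1.8, -2.9, 0]] 509.0
```

Request:
{"op": "play_rows", "data": {
  "dp": [
    [2.9, -2.1, 0],
    [2.1, -2.6, 0],
    [2.3, -2.4, 0],
    [0, 0, 0]
  ],
  "yaw": [0, 0, 0, 0]
}}

```text
t: 7.28
ee_pos: [530.6, -15.0, 117.6]
orientation: [-3.066, -0.683, 0.002]
ft_force: [-2.4, 0.4, 3.7]
width: 23.6
grasp_force: 30.0
```

Request:
{"op": "play_rows", "data": {
  "dp": [
    [2.5, -2.3, 0],
    [2.6, -2.1, 0],
    [2.7, -2.0, 0],
    [0, 0, 0]
  ],
  "yaw": [0, 0, 0, 0]
}}

```text
t: 7.62
ee_pos: [539.0, -21.6, 117.6]
orientation: [3.066, 0.684, -0.001]
ft_force: [-4.7, -2.0, 3.4]
width: 23.3
grasp_force: 30.0
```

Request:
{"op": "play_rows", "data": {
  "dp": [
    [2.6, -2.3, 0],
    [2.9, -1.7, 0],
    [3.1, -1.5, 0],
    [0, 0, 0]
  ],
  "yaw": [0, 0, 0, 0]
}}

```text
t: 7.95
ee_pos: [548.3, -26.7, 117.6]
orientation: [3.066, 0.684, 0.001]
ft_force: [-4.0, -0.4, 3.2]
width: 23.9
grasp_force: 30.0
```

Request:
{"op": "play_rows", "data": {
  "dp": [
    [3.1, -1.3, 0],
    [3.2, -1.0, 0],
    [3.2, -0.9, 0],
    [0, 0, 0]
  ],
  "yaw": [0, 0, 0, 0]
}}

```text
t: 8.28
ee_pos: [557.9, -29.6, 117.7]
orientation: [3.066, 0.684, 0.001]
ft_force: [-2.9, 0.1, 2.4]
width: 23.6
grasp_force: 30.0
```

Request:
{"op": "play_rows", "data": {
  "dp": [
    [3.3, -0.6, 0],
    [3.4, -0.5, 0],
    [3.3, -0.2, 0],
    [0, 0, 0]
  ],
  "yaw": [0, 0, 0, 0]
}}

```text
t: 8.62
ee_pos: [567.8, -30.8, 117.7]
orientation: [-3.066, -0.684, -0.001]
ft_force: [-2.3, 1.3, 2.9]
width: 23.3
grasp_force: 30.0
```

Request:
{"op": "play_rows", "data": {
  "dp": [
    [3.4, -0.1, 0],
    [3.3, 0.2, 0],
    [3.4, 0.3, 0],
    [0, 0, 0]
  ],
  "yaw": [0, 0, 0, 0]
}}

```text
t: 8.95
ee_pos: [577.7, -30.2, 117.6]
orientation: [-3.066, -0.684, -0.0]
ft_force: [-2.5, 3.4, 2.6]
width: 23.9
grasp_force: 30.0
```

Request:
{"op": "play_rows", "data": {
  "dp": [
    [3.3, 0.9, 0],
    [3.2, 0.9, 0],
    [3.3, 1.0, 0],
    [0, 0, 0]
  ],
  "yaw": [0, 0, 0, 0]
}}

```text
t: 9.28
ee_pos: [587.6, -27.6, 117.7]
orientation: [3.066, 0.684, 0.0]
ft_force: [-2.7, 0.2, 3.0]
width: 23.3
grasp_force: 30.0
```

Request:
{"op": "play_rows", "data": {
  "dp": [
    [3.1, 1.2, 0],
    [3.1, 1.4, 0],
    [3.0, 1.5, 0],
    [0, 0, 0]
  ],
  "yaw": [0, 0, 0, 0]
}}

```text
t: 9.62
ee_pos: [596.7, -23.3, 117.7]
orientation: [3.066, 0.684, 0.001]
ft_force: [-2.5, 0.8, 2.8]
width: 23.5
grasp_force: 30.0
```

Request:
{"op": "play_rows", "data": {
  "dp": [
    [2.9, 1.7, 0],
    [2.7, 1.9, 0],
    [2.7, 2.1, 0],
    [0, 0, 0]
  ],
  "yaw": [0, 0, 0, 0]
}}

```text
t: 9.95
ee_pos: [604.9, -17.5, 117.7]
orientation: [3.066, 0.684, 0.0]
ft_force: [-3.5, -0.6, 2.6]
width: 23.6
grasp_force: 30.0
```

Request:
{"op": "play_rows", "data": {
  "dp": [
    [2.5, 2.2, 0],
    [2.4, 2.3, 0],
    [2.2, 2.5, 0],
    [0, 0, 0]
  ],
  "yaw": [0, 0, 0, 0]
}}

```text
t: 10.28
ee_pos: [611.9, -10.4, 117.6]
orientation: [-3.066, -0.684, -0.0]
ft_force: [-3.6, -0.3, 2.8]
width: 23.6
grasp_force: 30.0
```

Request:
{"op": "play_rows", "data": {
  "dp": [
    [2.1, 2.7, 0],
    [1.9, 2.7, 0],
    [1.8, 2.9, 0],
    [0, 0, 0]
  ],
  "yaw": [0, 0, 0, 0]
}}

```text
t: 10.62
ee_pos: [617.5, -2.0, 117.6]
orientation: [-3.066, -0.684, 0.0]
ft_force: [-4.3, -1.2, 2.0]
width: 23.5
grasp_force: 30.0
```

Request:
{"op": "play_rows", "data": {
  "dp": [
    [1.2, 3.2, 0],
    [1.4, 3.1, 0],
    [1.1, 3.1, 0],
    [0, 0, 0]
  ],
  "yaw": [0, 0, 0, 0]
}}

```text
t: 10.95
ee_pos: [621.5, 7.3, 117.7]
orientation: [3.066, 0.684, 0.001]
ft_force: [-1.9, -2.2, 1.1]
width: 23.3
grasp_force: 30.0
```

Request:
{"op": "play_rows", "data": {
  "dp": [
    [1.0, 3.2, 0],
    [0.8, 3.3, 0],
    [0.6, 3.3, 0],
    [0, 0, 0]
  ],
  "yaw": [0, 0, 0, 0]
}}

```text
t: 11.28
ee_pos: [623.7, 17.2, 117.7]
orientation: [3.066, 0.684, 0.001]
ft_force: [-1.5, -2.2, 1.1]
width: 23.6
grasp_force: 30.0
```

Request:
{"op": "play_rows", "data": {
  "dp": [
    [0.4, 3.3, 0],
    [0.2, 3.4, 0],
    [0.0, 3.3, 0],
    [0, 0, 0]
  ],
  "yaw": [0, 0, 0, 0]
}}

```text
t: 11.62
ee_pos: [624.1, 27.2, 117.7]
orientation: [-3.066, -0.684, -0.0]
ft_force: [-1.5, -2.5, 0.2]
width: 23.3
grasp_force: 30.0
```

Request:
{"op": "play_rows", "data": {
  "dp": [
    [-0.3, 3.4, 0],
    [-0.4, 3.3, 0],
    [-0.6, 3.3, 0],
    [0, 0, 0]
  ],
  "yaw": [0, 0, 0, 0]
}}

```text
t: 11.95
ee_pos: [623.0, 35.8, 117.7]
orientation: [3.064, 0.685, 0.0]
ft_force: [-0.1, -10.3, -0.2]
width: 23.4
grasp_force: 30.0
```

Stop felt: the tangential force jumped from 2.5 to 10 N, a wind-up of about 0.18. I'll unwind to find the zero-force angle.

Request:
{"op": "play_rows", "data": {
  "dp": [
    [0.5, -2.3, 0],
    [0.3, -2.4, 0],
    [0, 0, 0],
    [0, 0, 0]
  ],
  "yaw": [0, 0, 0, 0]
}}

```text
t: 12.28
ee_pos: [623.8, 31.3, 117.7]
orientation: [3.065, 0.683, 0.0]
ft_force: [-1.1, -6.0, 0.6]
width: 23.3
grasp_force: 30.0
```

```bash
python3 s.py 569 24.2
```

```text
t 12.2833 th 7.395884021475345 r 55.21373831781645 Frad -1.8951127922465898 Fccw -5.786225121507107
```

Request:
{"op": "play_rows", "data": {
  "dp": [
    [0.2, -1.9, 0],
    [0.1, -1.9, 0],
    [0, 0, 0],
    [0, 0, 0]
  ],
  "yaw": [0, 0, 0, 0]
}}

```text
t: 12.62
ee_pos: [624.0, 28.2, 117.7]
orientation: [-3.066, -0.683, -0.001]
ft_force: [-1.3, -3.0, 1.3]
width: 23.5
grasp_force: 30.0
```

```bash
python3 s.py 569 24.2
```

```text
t 12.6167 th 4.178832262394331 r 55.17459659071403 Frad -1.4663776682658987 Fccw -2.891555274403556
```

Run:
```python
from c import rows
o=rows((569,24.2),(623.9,28.3),4.2,-7.5,96,55.1)
for i in range(0,96,8): print([x[:2] for x in o[i:i+8]],4.2-7.5*(i+8))
```

```text
[[0.1, -7.3], [-0.9, -7.1], [-1.8, -7.0], [-2.7, -6.7], [-3.5, -6.3], [-4.4, -5.7], [-5.0, -5.1], [-5.7, -4.5]] -55.8
[[-6.2, -3.6], [-6.7, -2.8], [-6.9, -2.0], [-7.2, -1.0], [-7.2, -0.0], [-7.1, 0.9], [-7.0, 1.8], [-6.7, 2.7]] -115.8
[[-6.3, 3.5], [-5.7, 4.4], [-5.1, 5.0], [-4.5, 5.7], [-3.6, 6.2], [-2.8, 6.7], [-2.0, 6.9], [-1.0, 7.2]] -175.8
[[-0.0, 7.2], [0.9, 7.1], [1.8, 7.0], [2.7, 6.7], [3.5, 6.3], [4.4, 5.7], [5.0, 5.1], [5.7, 4.5]] -235.8
[[6.2, 3.6], [6.7, 2.8], [6.9, 2.0], [7.2, 1.0], [7.2, 0.0], [7.1, -0.9], [7.0, -1.8], [6.7, -2.7]] -295.8
[[6.3, -3.5], [5.7, -4.4], [5.1, -5.0], [4.5, -5.7], [3.6, -6.2], [2.8, -6.7], [2.0, -6.9], [1.0, -7.2]] -355.8
[[0.0, -7.2], [-0.9, -7.1], [-1.8, -7.0], [-2.7, -6.7], [-3.5, -6.3], [-4.4, -5.7], [-5.0, -5.1], [-5.7, -4.5]] -415.8
[[-6.2, -3.6], [-6.7, -2.8], [-6.9, -2.0], [-7.2, -1.0], [-7.2, -0.0], [-7.1, 0.9], [-7.0, 1.8], [-6.7, 2.7]] -475.8
[[-6.3, 3.5], [-5.7, 4.4], [-5.1, 5.0], [-4.5, 5.7], [-3.6, 6.2], [-2.8, 6.7], [-2.0, 6.9], [-1.0, 7.2]] -535.8
[[-0.0, 7.2], [0.9, 7.1], [1.8, 7.0], [2.7, 6.7], [3.5, 6.3], [4.4, 5.7], [5.0, 5.1], [5.7, 4.5]] -595.8
[[6.2, 3.6], [6.7, 2.8], [6.9, 2.0], [7.2, 1.0], [7.2, 0.0], [7.1, -0.9], [7.0, -1.8], [6.7, -2.7]] -655.8
[[6.3, -3.5], [5.7, -4.4], [5.1, -5.0], [4.5, -5.7], [3.6, -6.2], [2.8, -6.7], [2.0, -6.9], [1.0, -7.2]] -715.8
```

Request:
{"op": "play_rows", "data": {
  "dp": [
    [0.1, -7.3, 0],
    [-0.9, -7.1, 0],
    [-1.8, -7.0, 0],
    [-2.7, -6.7, 0],
    [-3.5, -6.3, 0],
    [-4.4, -5.7, 0],
    [-5.0, -5.1, 0],
    [-5.7, -4.5, 0]
  ],
  "yaw": [0, 0, 0, 0, 0, 0, 0, 0]
}}

```text
t: 13.28
ee_pos: [599.4, -21.8, 117.7]
orientation: [-3.066, -0.683, -0.0]
ft_force: [-0.5, 6.5, 1.0]
width: 23.2
grasp_force: 30.0
```

```bash
python3 s.py 569 24.2
```

```text
t 13.2833 th 303.4827132080843 r 55.17544347698612 Frad -5.661563424551139 Fccw 3.1572274635754
```

Good. Continuing.

Request:
{"op": "play_rows", "data": {
  "dp": [
    [-6.2, -3.6, 0],
    [-6.7, -2.8, 0],
    [-6.9, -2.0, 0],
    [-7.2, -1.0, 0],
    [-7.2, 0.0, 0],
    [-7.1, 0.9, 0],
    [-7.0, 1.8, 0],
    [-6.7, 2.7, 0]
  ],
  "yaw": [0, 0, 0, 0, 0, 0, 0, 0]
}}

```text
t: 13.95
ee_pos: [546.0, -25.8, 117.9]
orientation: [3.066, 0.683, 0.006]
ft_force: [5.0, 4.5, -4.9]
width: 23.5
grasp_force: 30.0
```

Request:
{"op": "play_rows", "data": {
  "dp": [
    [-6.3, 3.5, 0],
    [-5.7, 4.4, 0],
    [-5.1, 5.0, 0],
    [-4.5, 5.7, 0],
    [-3.6, 6.2, 0],
    [-2.8, 6.7, 0],
    [-2.0, 6.9, 0],
    [-1.0, 7.2, 0]
  ],
  "yaw": [0, 0, 0, 0, 0, 0, 0, 0]
}}

```text
t: 14.62
ee_pos: [514.1, 20.3, 117.8]
orientation: [3.065, 0.684, 0.001]
ft_force: [5.9, -2.4, -3.3]
width: 23.1
grasp_force: 30.0
```

```bash
python3 s.py 569 24.2
```

```text
t 14.6167 th 184.1128613720197 r 55.050043486771514 Frad -5.731241281619641 Fccw 2.84986330270989
```

Request:
{"op": "play_rows", "data": {
  "dp": [
    [0.0, 7.2, 0],
    [0.9, 7.1, 0],
    [1.8, 7.0, 0],
    [2.7, 6.7, 0],
    [3.5, 6.3, 0],
    [4.4, 5.7, 0],
    [5.0, 5.1, 0],
    [5.7, 4.5, 0]
  ],
  "yaw": [0, 0, 0, 0, 0, 0, 0, 0]
}}

```text
t: 15.28
ee_pos: [537.1, 69.4, 117.6]
orientation: [3.065, 0.685, -0.004]
ft_force: [0.8, -7.0, -1.3]
width: 23.1
grasp_force: 30.0
```

Request:
{"op": "play_rows", "data": {
  "dp": [
    [6.2, 3.6, 0],
    [6.7, 2.8, 0],
    [6.9, 2.0, 0],
    [7.2, 1.0, 0],
    [7.2, 0.0, 0],
    [7.1, -0.9, 0],
    [7.0, -1.8, 0],
    [6.7, -2.7, 0]
  ],
  "yaw": [0, 0, 0, 0, 0, 0, 0, 0]
}}

```text
t: 15.95
ee_pos: [593.4, 73.8, 117.6]
orientation: [-3.066, -0.684, 0.001]
ft_force: [-3.2, -1.3, 2.2]
width: 23.2
grasp_force: 30.0
```

Request:
{"op": "play_rows", "data": {
  "dp": [
    [6.3, -3.5, 0],
    [5.7, -4.4, 0],
    [5.1, -5.0, 0],
    [4.5, -5.7, 0],
    [3.6, -6.2, 0],
    [2.8, -6.7, 0],
    [2.0, -6.9, 0],
    [1.0, -7.2, 0]
  ],
  "yaw": [0, 0, 0, 0, 0, 0, 0, 0]
}}

```text
t: 16.62
ee_pos: [624.1, 27.4, 117.6]
orientation: [-3.066, -0.683, -0.0]
ft_force: [-2.9, 2.5, 1.2]
width: 23.4
grasp_force: 30.0
```

```bash
python3 s.py 569 24.2
```

```text
t 16.6167 th 3.337249810455384 r 55.210286242868264 Frad -2.769837913093246 Fccw 2.6484319144518818
```

One turn is done. Now the second.

Request:
{"op": "play_rows", "data": {
  "dp": [
    [0.0, -7.2, 0],
    [-0.9, -7.1, 0],
    [-1.8, -7.0, 0],
    [-2.7, -6.7, 0],
    [-3.5, -6.3, 0],
    [-4.4, -5.7, 0],
    [-5.0, -5.1, 0],
    [-5.7, -4.5, 0]
  ],
  "yaw": [0, 0, 0, 0, 0, 0, 0, 0]
}}

```text
t: 17.28
ee_pos: [599.7, -21.6, 117.7]
orientation: [-3.066, -0.683, -0.001]
ft_force: [-1.6, 6.5, 0.6]
width: 23.6
grasp_force: 30.0
```

Request:
{"op": "play_rows", "data": {
  "dp": [
    [-6.2, -3.6, 0],
    [-6.7, -2.8, 0],
    [-6.9, -2.0, 0],
    [-7.2, -1.0, 0],
    [-7.2, 0.0, 0],
    [-7.1, 0.9, 0],
    [-7.0, 1.8, 0],
    [-6.7, 2.7, 0]
  ],
  "yaw": [0, 0, 0, 0, 0, 0, 0, 0]
}}

```text
t: 17.95
ee_pos: [546.3, -25.9, 117.9]
orientation: [3.065, 0.683, 0.007]
ft_force: [5.1, 3.7, -6.0]
width: 23.2
grasp_force: 30.0
```

Request:
{"op": "play_rows", "data": {
  "dp": [
    [-6.3, 3.5, 0],
    [-5.7, 4.4, 0],
    [-5.1, 5.0, 0],
    [-4.5, 5.7, 0],
    [-3.6, 6.2, 0],
    [-2.8, 6.7, 0],
    [-2.0, 6.9, 0],
    [-1.0, 7.2, 0]
  ],
  "yaw": [0, 0, 0, 0, 0, 0, 0, 0]
}}

```text
t: 18.62
ee_pos: [514.1, 20.4, 117.8]
orientation: [3.066, 0.684, 0.001]
ft_force: [5.2, -2.4, -3.8]
width: 23.8
grasp_force: 30.0
```

```bash
python3 s.py 569 24.2
```

```text
t 18.6167 th 183.92127202459253 r 55.05548513650294 Frad -5.035533263121781 Fccw 2.726717761200034
```

Request:
{"op": "play_rows", "data": {
  "dp": [
    [0.0, 7.2, 0],
    [0.9, 7.1, 0],
    [1.8, 7.0, 0],
    [2.7, 6.7, 0],
    [3.5, 6.3, 0],
    [4.4, 5.7, 0],
    [5.0, 5.1, 0],
    [5.7, 4.5, 0]
  ],
  "yaw": [0, 0, 0, 0, 0, 0, 0, 0]
}}

```text
t: 19.28
ee_pos: [537.3, 69.4, 117.6]
orientation: [3.065, 0.685, -0.003]
ft_force: [1.7, -8.1, -0.2]
width: 23.3
grasp_force: 30.0
```

Request:
{"op": "play_rows", "data": {
  "dp": [
    [6.2, 3.6, 0],
    [6.7, 2.8, 0],
    [6.9, 2.0, 0],
    [7.2, 1.0, 0],
    [7.2, 0.0, 0],
    [7.1, -0.9, 0],
    [7.0, -1.8, 0],
    [6.7, -2.7, 0]
  ],
  "yaw": [0, 0, 0, 0, 0, 0, 0, 0]
}}

```text
t: 19.95
ee_pos: [593.3, 73.8, 117.6]
orientation: [-3.066, -0.684, 0.001]
ft_force: [-3.4, -0.9, 1.0]
width: 23.8
grasp_force: 30.0
```

Request:
{"op": "play_rows", "data": {
  "dp": [
    [6.3, -3.5, 0],
    [5.7, -4.4, 0],
    [5.1, -5.0, 0],
    [4.5, -5.7, 0],
    [3.6, -6.2, 0],
    [2.8, -6.7, 0],
    [2.0, -6.9, 0],
    [0, 0, 0]
  ],
  "yaw": [0, 0, 0, 0, 0, 0, 0, 0]
}}

```text
t: 20.62
ee_pos: [623.3, 33.9, 117.7]
orientation: [3.066, 0.682, 0.0]
ft_force: [-2.6, 2.1, 1.8]
width: 23.5
grasp_force: 30.0
```

```bash
python3 s.py 569 24.2
```

```text
t 20.6167 th 10.108963534559166 r 55.204409498574655 Frad -2.214695060799018 Fccw 2.5431229271362237
```

Request:
{"op": "play_rows", "data": {
  "dp": [
    [0.4, -3.8, 0],
    [0.3, -3.8, 0],
    [0.0, -3.8, 0],
    [0, 0, 0],
    [0, 0, 0]
  ],
  "yaw": [0, 0, 0, 0, 0]
}}

```text
t: 21.03
ee_pos: [624.0, 23.7, 117.8]
orientation: [3.066, 0.683, 0.001]
ft_force: [0.2, 2.4, 0.8]
width: 23.8
grasp_force: 30.0
```

```bash
python3 s.py 569 24.2
```

```text
t 21.0333 th 359.4545540333828 r 55.05210502022308 Frad 0.1463696817522883 Fccw 2.370154477031696
```

Request:
{"op": "play_rows", "data": {
  "dp": [
    [0, -1.2, 0],
    [0, 0, 0],
    [0, 0, 0],
    [0, 0, 0]
  ],
  "yaw": [0, 0, 0, 0]
}}

```text
t: 21.37
ee_pos: [624.0, 22.7, 117.8]
orientation: [3.066, 0.684, 0.001]
ft_force: [1.0, 2.3, 0.7]
width: 23.6
grasp_force: 30.0
```

```bash
python3 s.py 569 24.2
```

```text
t 21.3667 th 358.4863594894989 r 55.005830431270475 Frad 0.9013851883689883 Fccw 2.3304826314884464
```

Request:
{"op": "play_rows", "data": {
  "dp": [
    [0, 1.4, 0],
    [0, 1.3, 0],
    [0, 0, 0],
    [0, 0, 0]
  ],
  "yaw": [0, 0, 0, 0]
}}

```text
t: 21.7
ee_pos: [624.0, 25.2, 117.8]
orientation: [3.066, 0.684, 0.001]
ft_force: [2.1, 0.1, 1.7]
width: 23.6
grasp_force: 30.0
```

```bash
python3 s.py 569 24.2
```

```text
t 21.7 th 1.032534127541336 r 54.9790654054146 Frad 2.111369724219908 Fccw 0.10138333496525095
```

Zero force at 1.0°, which matches the stop angle after two turns. Releasing.

Request:
{"op": "play_rows", "data": {
  "dp": [
    [0, 0, 0],
    [0, 0, 0],
    [0, 0, 0],
    [0, 0, 0],
    [0, 0, 0],
    [0, 0, 0],
    [0, 0, 0],
    [0, 0, 0]
  ],
  "yaw": [0, 0, 0, 0, 0, 0, 0, 0],
  "gripper": 0.0
}}

```text
t: 22.37
ee_pos: [623.6, 25.3, 117.7]
orientation: [-3.066, -0.684, 0.0]
ft_force: [-0.4, 0.9, -1.1]
width: 73.3
grasp_force: 0.0
```

Request:
{"op": "play_rows", "data": {
  "dp": [
    [0, 0, 10],
    [0, 0, 20],
    [0, 0, 25],
    [0, 0, 30],
    [0, 0, 30],
    [0, 0, 30],
    [0, 0, 20],
    [0, 0, 0]
  ],
  "yaw": [0, 0, 0, 0, 0, 0, 0, 0]
}}

```text
t: 23.03
ee_pos: [626.2, 25.4, 288.8]
orientation: [3.064, 0.683, 0.014]
ft_force: [0.1, -1.3, -0.4]
width: 87.7
grasp_force: 0.0
```

Run:
```python
from h import *
p,T=shot('wrist'); save(p,'w2.png')
for r in models.landmark_of(p,'crank_knob')[:1]: print(np.round(r['location']),r['conf'],atz(p,T,r['location'],133))
print(ctrl.get_obs()['ft_force'])
```

```text
[319. 221.] 0.84 [624.43924328  27.3453061  133.        ]
[-0.73190765  0.41915589 -0.38519492]
```

View pics/w2.png

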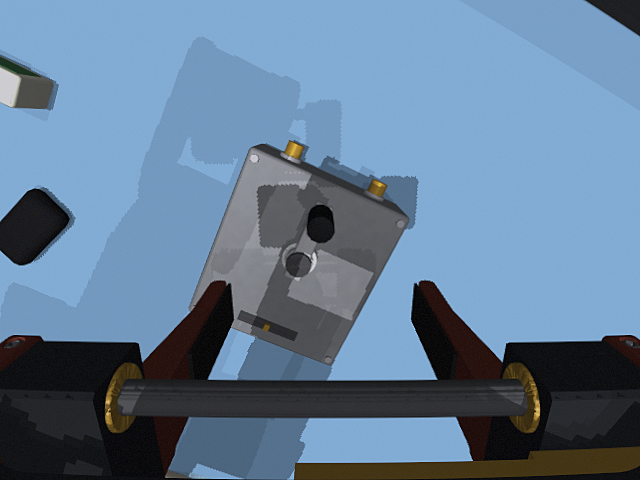

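The knob at (320,223) stands free, at the expected stop angle towards the connectors. The gripper is clear of it.

```bash
python3 -c "
from h import *
print(ticket.close_job())"
```

```text
the job is handed in; nothing more can be done
None
```

I wound the crank anticlockwise to its end stop (peak wind-up read about 0.18 rad, limit 0.3), turned it two full turns clockwise to within about half a degree by force and angle readings, let go of the handle, and handed the job in at about 23 s; the arm did not go near the microphone, mouse or clock.

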